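# Free the seized transit bolt of a lab shaker and switch it on

### The job

The transit bolt of this bench shaker has rusted fast. Work it free with short strokes, pulling it out and pushing it back in as far as it will go each way until it runs, and draw it fully out. Then push the selector knob in, turn it clockwise to its next position and let it pop back up; leave the bottle and the jar beside it alone.

Things in the scene. Friction and masses are not known exactly. Their poses are not given: they have to be found in the camera images.
- shaker: Fixed low white bench shaker, 400 mm deep (x), 360 wide (y). Origin on the table under the middle of its front ledge; x points to its platform, away from the robot. Ledge 75 mm above the table, from x = -90 to +100 mm; behind it the aluminium platform, top at 101 mm (side rails and clamps to 140), to x = +305. Latch and selector stand side by side on the ledge, 150 mm apart; which is left varies.
- latch: Rusted slide-bolt latch fixed on the ledge: base plate 125 x 46 mm, two guides and a keeper, at most 34 mm high. Origin on the ledge surface under the bolt's line; x points along the bolt to the keeper. Guides at x = 20 and 55 mm (32 mm wide), keeper at x = 86 mm.
- bolt (a joint): Travel in m of a 15 mm round bar with an upright handle; + is drawn out (latch -x), stop at 0.050. Seized, it moves only about 6.5 mm out and 6.5 mm in from 0, against 8 to 12 N, then stops hard. Each full out-and-in stroke breaks rust; strokes under 10 mm end to end may break none. After 1 to 5 such strokes a pull runs on past 7 mm to 0.050 against 8 to 12 N. It stays where left.
- bolt_handle (a point): On the axis of the bolt's handle, an upright plain round post 16 mm across; its flat top is 22 mm above this point (82 mm above the ledge), the bolt 44 mm below it. Good place to grip from above, fingers closing along or across the bolt. Moves with the bolt.
- selector: Push-to-turn selector, fixed on the ledge: round grey base 66 mm across, 8 mm high. Origin at the ledge surface on the knob's axis; its x points to the white mark of the first position. The second mark is 60 degrees clockwise (seen from above).
- dial (a joint): Selector knob angle in rad, growing clockwise seen from above: 0 to 0.1 at the start, second position at the end stop, 1.047. Blocked beyond about 0.15 unless pushed in; let go above 0.92 it pops up in the second position. Turns against 0.03 to 0.05 N m.
- dial_press (a joint): How far the knob is pushed straight down, in m: 0 up (sprung), 0.008 fully in (hard stop); it turns past the block only from about 0.0065 on, so push it fully in and keep it there while turning. Needs about 4 N to start and 9 N at the bottom.
- dial_grip (a point): On the knob's axis, 36 mm above the ledge when up, in the middle of its black grip bar: 40 mm long, 12 mm thick, from 12 mm below to 10 mm above this point; a 44 mm disc lies under the bar. x points along the bar to the white pointer line (selector x when the angle is 0).
- reagent: Bystander: amber bottle 72 mm across, 150 mm high, beside the shaker; origin under its middle. Not to be disturbed.
- tub: Bystander: white jar 68 mm across, 85 mm high, beside the shaker; origin under its middle. Not to be disturbed.

How it is judged (in metres and radians):
On the way, in this order (a step that is already met when the one before it is completed fails the run):
1. the bolt is worked free and drawn fully out (value of joint bolt above 0.045 m), for 0.2 s.
2. the selector knob is pushed in (value of joint dial_press above 0.005 m and value of joint bolt above 0.044 m), for 0.05 s.
3. the knob is at its second position and has popped up (value of joint dial above 0.85 rad and value of joint dial_press below 0.0015 m), for 0.2 s.
At the end, for the whole second after the job is handed in: The bolt is drawn out to within 6 mm of its full 50 mm, the selector knob stands at its second position (above 0.85 rad) and is up (within 1.5 mm) (all of step 3 and value of joint bolt above 0.044 m); the robot touches nothing.
It fails at once if a bystander is moved by more than 20 mm or tipped (distance of any of reagent, tub from where it was at the start of the episode above 0.02 m or angle between any of reagent, tub's own z axis and vertical above 0.3 rad).
It also fails if it takes over 61 s, if anything falls off the work surface, if the arm or the gripper's body presses on something with over 40 N, if the wrist force passes 120 N, or if a joint passes its speed limit or range.

### The arm

A 7-joint arm with a two-finger parallel gripper is mounted at the origin on the work surface. World frame = base frame: x ahead of the robot, y to its left, z up, the work surface at z = 0. Lengths are in m, angles in degrees, forces in N, time in s.
With the tool pointing down it reaches from about 0.425 to 0.875 m from the base axis. Payload 4.7 kg.
Tool frame: the origin (TCP) lies at the centre of the arm's flange, where the gripper is bolted on; the fingertips stand 182 mm ahead of it and the grasp point (between the pads) lies 164 mm ahead of it; z points along the fingers, y is the line along which they close (so a half turn about z gives the same grasp; the last joint's range is limited). The gripper opens to 87 mm and grips with 3 to 60 N. Pads are 19 mm wide; open, the fingers measure 117 mm over their backs; the gripper's body (75 mm by 190 mm) begins 51 mm behind the grasp point.
Start: joints at [72.084, 18.392, -4.016, 83.108, 1.295, 78.541, -3.26], TCP at [0.209, -0.616, 0.405] pointing down, gripper open.
Joint ranges: [-163.93, 163.93], [-17.29, 119.83], [-79.2, 71.16], [3.27, 140.29], [-89.18, 269.18], [5.43, 117.66], [-154.24, 154.24]. Speed limits (degrees/s): [147.25, 147.25, 180, 180, 180, 180, 180].

### API

Orientations are given as [roll, pitch, yaw] about the fixed x, y, z axes, in that order (R = Rz(yaw) Ry(pitch) Rx(roll)).
In Python, from cell import env gives the robot as it stands. The module is installed in compiled form; this text tells all that it offers.
- The arm moves only by the tool step_arm, never from a script. Its argument "steps" is one flat list of numbers, 5 for each row, row after row: the opening, from 0 (shut) to 1 (fully open), then the shift along the tool's x, y, z in mm, then the turn about the tool's z in degrees. In form: [grip, dx, dy, dz, roll, grip, dx, dy, dz, roll, ...]. A call has 1 to 12 rows; each row shifts and turns the commanded pose from where the row before left it, along the tool's axes as they then stand; what a row does not reach is not made up. A row lasts 1/8 s, in which the tool goes at most 62.5 mm and 10.7 degrees, less where a joint would pass 70% of its speed; a pose out of reach is approached as far as the arm can. A call with a gripper value outside its range is refused whole. The fingers move at their own pace and stop on an object; "grip_force" is the grip in N (left out, the last holds). Time passes only in rows, so rows that do not move let the fingers close. It gives the time, the measured TCP pose, the force, the opening and the grip force at its end, in the units of the state.
- env.get_obs(): the state, without advancing time (a new reading comes with each control period).
- env.read_camera(name): name is "scene" or "top" or "wrist"; returns a dict with "image" (384x512x3 uint8, red, green, blue), "camera_matrix" (3x3 intrinsics, pixels), "R" (3x3) and "t" (3): a world point X has camera coordinates R X + t. Camera axes: x right, y down, z forward; pixel columns grow to the right and rows downward; lengths in m; the calibration is good to about 2 mm. A picture is of the moment at which its call begins. There is no depth.
- env.sign_off(): hands the job in; it is judged then, once.
The state is a dict: "time_s": time; "qpos": joint angles; "joint_velocities": joint speeds; "effort": joint torques, N m; "tool_pos": TCP position; "tool_rot": TCP orientation; "force": force on the tool from outside, world axes, zero at the start; "wrist_torque": the same for the moment, N m; "grip_width": finger opening in m; "grasp_force": force on a finger pad.
Only numpy, scipy, OpenCV 4.12 (cv2) and the standard library are available. Lean on these libraries where they do the work, as an engineer would, in place of code of your own. Each camera call takes 0.05 s, during which the arm holds its last target. There are 200 camera calls.

## Working session

There is one attempt and no reset: what is moved stays moved. The work goes in short steps, Python scripts to look and compute and a tool call to move; the robot and the scene stay as the last step left them, time stands still between calls to the robot, and variables do not carry over. Pictures are saved under pics/ and viewed, at most 10 in all, crops included, and the job is handed in when it is done.

Besides the shell and the picture viewer there is one more tool, called after "Emit:" in YAML: its name, and indented under it one key for each argument. step_arm: Moves the arm, as the interface text tells. Its arguments: {"type":"object","properties":{"steps":{"type":"array","items":{"type":"number"}},"grip_force":{"type":"number"}},"required":["steps"]}

```bash
mkdir -p pics; cat > h.py <<'E'
import numpy as np, cv2
from cell import env
def shot(n,f=None):
    c=env.read_camera(n)
    if f: cv2.imwrite(f,c['image'][:,:,::-1])
    return c
def ray(c,u,v):
    R=np.array(c['R']);t=np.array(c['t']);d=R.T@np.linalg.solve(c['camera_matrix'],[u,v,1.]);return -R.T@t,d/np.linalg.norm(d)
def onz(c,u,v,z):
    o,d=ray(c,u,v);return o+d*(z-o[2])/d[2]
def two(c1,p1,c2,p2):
    o1,d1=ray(c1,*p1);o2,d2=ray(c2,*p2)
    s=np.linalg.lstsq(np.c_[d1,-d2],o2-o1,rcond=None)[0]
    a=o1+d1*s[0];b=o2+d2*s[1];return (a+b)/2,np.linalg.norm(a-b)
def proj(c,X):
    p=c['camera_matrix']@(np.array(c['R'])@X+np.array(c['t']));return p[:2]/p[2]
E
python3 - <<'E'
from h import *
import pickle
C={n:shot(n) for n in('scene','top')}
pickle.dump(C,open('c0.pkl','wb'))
cv2.imwrite('pics/top.png',C['top']['image'][:,:,::-1]);cv2.imwrite('pics/scene.png',C['scene']['image'][:,:,::-1])
for n in C:print(n,ray(C[n],256,192))
o=env.get_obs();print(o['tool_pos'],o['tool_rot'],o['time_s'])
E
```

```text
scene (array([1.07101077, 0.1803633 , 1.01124122]), array([-0.47983169, -0.08555117, -0.87317956]))
top (array([0.50189946, 0.07148809, 1.11361089]), array([ 0.06571874, -0.01490716, -0.99772683]))
[ 0.20855413 -0.61545055  0.40377435] [-1.79901651e+02  5.58456815e-03  1.87258246e+01] 0.1
```

View pics/top.png

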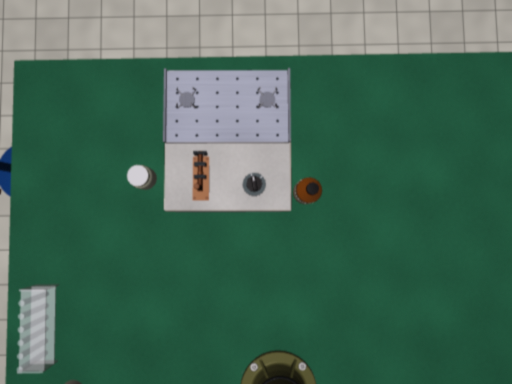

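View pics/scene.png

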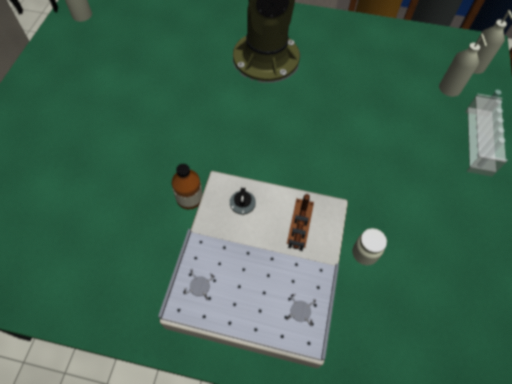

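The top view shows the latch (orange plate, ~(201,175)) on the left and the selector at (254,184). The jar is at (140,176) and the bottle at (308,190). In the scene view the latch is at ~(301,222) and the knob at (242,200). I'll zoom both.

```bash
python3 - <<'E'
from h import *
import pickle
C=pickle.load(open('c0.pkl','rb'))
def cr(n,x,y,w,h,s): return cv2.resize(C[n]['image'][y:y+h,x:x+w,::-1],None,fx=s,fy=s,interpolation=cv2.INTER_CUBIC)
a=cr('top',180,140,100,75,4);b=cr('scene',220,170,100,90,4)
k=np.zeros((360,800,3),np.uint8);k[:300,:400]=a;k[:,400:]=b
cv2.imwrite('pics/z.png',k)
T=C['top']
for p in [(165,210),(291,210)]:print(onz(T,*p,.075))
m=cv2.inRange(cv2.cvtColor(T['image'],cv2.COLOR_RGB2HSV),(5,130,60),(20,255,255));m[:,260:]=0;m[:,:180]=0;m[:140]=0;m[215:]=0
r=cv2.minAreaRect(cv2.findNonZero(m));print(r);print([onz(T,*p,.077).round(4) for p in cv2.boxPoints(r)])
E
```

```text
[0.52356909 0.31254208 0.075     ]
[ 0.51819945 -0.04135106  0.075     ]
((200.5, 176.5), (43.0, 13.0), 90.0)
[array([0.6779, 0.2298, 0.077 ]), array([0.6773, 0.193 , 0.077 ]), array([0.5554, 0.1939, 0.077 ]), array([0.556 , 0.2305, 0.077 ])]
```

View pics/z.png

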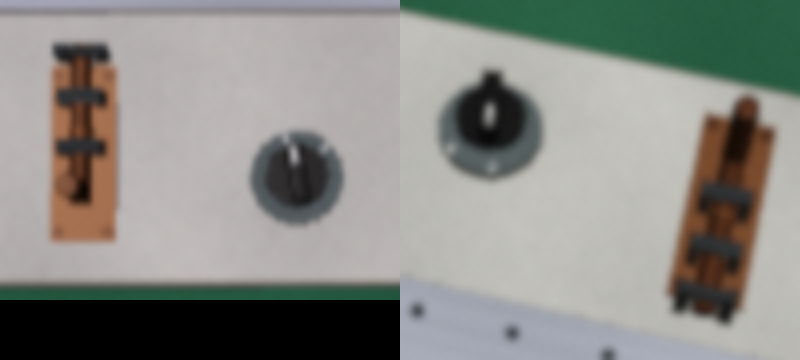

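The zoom shows the handle's round top at ~(68,184) in the left crop, which is full top (197,186), and at (747,104) in the right crop, which is scene (306.8,196). The knob bar is at (296,172) left, which is top (254,183), and around (490,98) right. First mark is up-left of the knob, second up-right.

```bash
python3 - <<'E'
from h import *
import pickle
C=pickle.load(open('c0.pkl','rb'));T,S=C['top'],C['scene']
print('handle',two(T,(197,186),S,(306.8,196)), onz(T,197,186,.157),onz(S,306.8,196,.157))
print('knob',two(T,(254,183),S,(242.5,196)), onz(T,254.2,184.5,.083),onz(T,254,183.5,.121))
print('marks',[onz(T,180+a/4,140+b/4,.083) for a,b in((285,138),(328,148))])
o=env.get_obs();print(o['tool_pos'],o['tool_rot'],o['qpos'])
E
```

```text
handle (array([0.58309604, 0.21170663, 0.15313874]), np.float64(0.0018420075637780129)) [0.58290724 0.2102282  0.157     ] [0.5850771  0.21246725 0.157     ]
knob (array([0.59280994, 0.06193812, 0.10749603]), np.float64(0.0008632963602821515)) [0.59088818 0.06077975 0.083     ] [0.59031968 0.06167002 0.121     ]
marks [array([0.6191411 , 0.06859459, 0.083     ]), array([0.61162679, 0.03859664, 0.083     ])]
[ 0.20855413 -0.61545055  0.40377435] [-1.79901651e+02  5.58456815e-03  1.87258246e+01] [72.0845356  18.43577015 -4.01455834 83.16623208  1.29487682 78.54156543
 -3.25825393]
```

Emit:
step_arm:
  steps: [1,0,0,0,-10,1,0,0,0,-10,1,36,-33,0,0,1,36,-33,0,0,1,36,-33,0,0,1,36,-33,0,0,1,36,-33,0,0,1,36,-33,0,0,1,36,-33,0,0,1,36,-33,0,0,1,3,-55,0,0,1,3,-55,0,0]
  grip_force: 50

```text
time_s: 1.6
tool_pos: [0.2679, -0.2153, 0.3776]
tool_rot: [-175.7, -0.3, 40.1]
force: [0.3, 1.0, 2.1]
grip_width: 0.087
grasp_force: 0.0
```

Emit:
step_arm:
  steps: [1,4,-55,0,0,1,4,-55,0,0,1,4,-55,0,0,1,5,-55,0,0,1,5,-55,0,0,1,5,-55,0,0,1,5,-55,0,0,1,5,-30,0,0,1,0,0,0,0,1,0,0,0,0]

```text
time_s: 2.85
tool_pos: [0.2491, -0.1057, 0.3126]
tool_rot: [-160.4, 2.6, 39.5]
force: [0.6, -0.2, -0.4]
grip_width: 0.0872
grasp_force: 0.0
```

```bash
python3 - <<'E'
from h import *
import pickle
c=shot('wrist','pics/w1.png');pickle.dump(c,open('w1.pkl','wb'))
o=env.get_obs();print(o['tool_pos'],o['tool_rot'],o['qpos'].round(1),o['time_s'],o['force'])
print(ray(c,256,192)); print(proj(c,np.array([.584,.211,.157])),proj(c,np.array([.591,.062,.121])))
E
```

```text
[ 0.24909307 -0.10573155  0.3126372 ] [-160.40414454    2.64486091   39.49797232] [ 25.7 -17.2  -3.  131.2  -7.6  84.8 -26.1] 2.9 [-1.23236958 -0.36097571 -0.73691891]
(array([ 0.29677454, -0.05914978,  0.29059316]), array([-0.4252504 ,  0.05642816, -0.90331499]))
[  559.36526733 -8703.14018526] [ 1516.19528069 -2784.30120044]
```

View pics/w1.png

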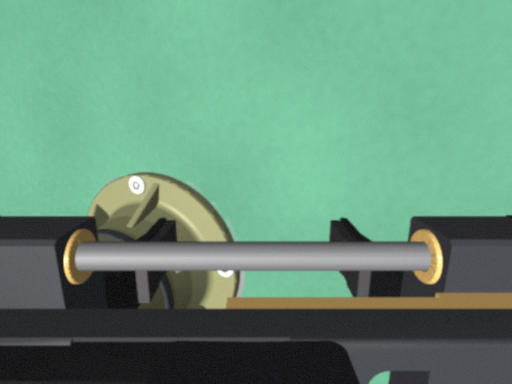

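The turn sign was the wrong way round (a positive turn lowers yaw), so the arm drifted inward. The picture shows only the robot's own base (~(165,260)). I'll back outward gently.

Emit:
step_arm:
  steps: [1,25,0,-5,0,1,25,0,-5,0,1,25,0,-5,0,1,25,0,-5,0]

```text
time_s: 3.4
tool_pos: [0.3318, -0.0464, 0.3269]
tool_rot: [-160.4, 2.7, 39.5]
force: [-1.4, 0.5, 1.0]
grip_width: 0.0871
grasp_force: 0.0
```

```bash
cat >> h.py <<'E'
from scipy.spatial.transform import Rotation as Ro
def state(goal=None):
    o=env.get_obs();p=np.array(o['tool_pos']);R=Ro.from_euler('xyz',o['tool_rot'],degrees=True).as_matrix()
    print(o['time_s'],'p',p.round(4),'rpy',np.round(o['tool_rot'],2),'q',np.round(o['qpos'],1),'z',R[:,2].round(3),'F',np.round(o['force'],1),'w',o['grip_width'])
    if goal is not None: d=R.T@(np.array(goal)-p)*1000;print('tool delta mm',d.round(1),'len',np.linalg.norm(d).round())
    return o
E
python3 -c "
from h import *
state([.585,-.546,.42])"
```

```text
3.4 p [ 0.3318 -0.0464  0.3269] rpy [-160.4     2.66   39.47] q [ 20.7  -9.8 -10.3 123.6 -12.2  83.1 -36.9] z [-0.247  0.231 -0.941] F [-1.4  0.5  1. ] w 0.08706963660303763
tool delta mm [-126.4  485.6 -265.6] len 568.0
```

Emit:
step_arm:
  steps: [1,-13,48,-26,0,1,-13,48,-26,0,1,-13,48,-26,0,1,-13,48,-26,0,1,-13,48,-26,0,1,-13,48,-26,0,1,-13,48,-26,0,1,-13,48,-26,0,1,-13,48,-26,0,1,-13,48,-26,0]

```text
time_s: 4.65
tool_pos: [0.5775, -0.5444, 0.4168]
tool_rot: [-160.5, 2.7, 39.5]
force: [1.5, -0.7, 0.0]
grip_width: 0.087
grasp_force: 0.0
```

```bash
python3 -c "
from h import *
state([.75,-.70,.55])"
```

```text
4.65 p [ 0.5775 -0.5444  0.4168] rpy [-160.45    2.75   39.52] q [ 39.2  47.3   6.   40.1  -4.3 112.5  -7.9] z [-0.248  0.229 -0.941] F [ 1.5 -0.7  0. ] w 0.08701709766678692
tool delta mm [  27.6  171.5 -203.8] len 268.0
```

Emit:
step_arm:
  steps: [1,4,26,-30,0,1,4,26,-30,0,1,4,26,-30,0]

```text
time_s: 5.03
tool_pos: [0.6102, -0.5723, 0.4428]
tool_rot: [-164.5, 2.3, 39.3]
force: [-0.5, 0.7, 0.1]
grip_width: 0.0871
grasp_force: 0.0
```

```bash
python3 -c "
from h import *
state([.75,-.70,.55])"
```

```text
5.025 p [ 0.6102 -0.5723  0.4428] rpy [-164.47    2.25   39.35] q [ 39.2  55.4   9.7  22.9  -8.  117.6  -7.8] z [-0.199  0.183 -0.963] F [-0.5  0.7  0.1] w 0.08706899015638966
tool delta mm [  22.9  151.5 -154.4] len 218.0
```

```bash
python3 -c "
from h import *
state([.60,-.562,.543])"
```

```text
5.025 p [ 0.6102 -0.5723  0.4428] rpy [-164.47    2.25   39.35] q [ 39.2  55.4   9.7  22.9  -8.  117.6  -7.8] z [-0.199  0.183 -0.963] F [-0.5  0.7  0.1] w 0.08706899015638966
tool delta mm [ -5.3 -40.8 -92.5] len 101.0
```

Emit:
step_arm:
  steps: [1,-2,-12,-28,0,1,-2,-12,-28,0,1,-2,-12,-28,0]

```text
time_s: 5.4
tool_pos: [0.5777, -0.5431, 0.5165]
tool_rot: [-166.6, 1.9, 39.3]
force: [-0.5, -1.0, 0.0]
grip_width: 0.0871
grasp_force: 0.0
```

```bash
python3 -c "
from h import *
state()"
```

```text
5.4 p [ 0.5777 -0.5431  0.5165] rpy [-166.61    1.95   39.27] q [ 38.7  46.4   8.7  29.7  -6.3 117.6  -7.7] z [-0.172  0.158 -0.972] F [-0.5 -1.   0. ] w 0.0870623106015592
```

Emit:
step_arm:
  steps: [1,0,-8,-40,0,1,0,-8,-40,0,1,0,-8,-40,0,1,0,-8,-40,0]

```text
time_s: 5.9
tool_pos: [0.5328, -0.495, 0.6217]
tool_rot: [-172.3, 1.2, 39.1]
force: [-0.5, -0.1, -0.5]
grip_width: 0.087
grasp_force: 0.0
```

```bash
python3 -c "
from h import *
state()"
```

```text
5.9 p [ 0.5328 -0.495   0.6217] rpy [-172.3     1.16   39.12] q [ 37.3  35.2   9.   35.2  -5.5 117.6  -8.1] z [-0.1    0.091 -0.991] F [-0.5 -0.1 -0.5] w 0.087012015166298
```

Emit:
step_arm:
  steps: [1,0,-4,-40,0,1,0,-4,-40,0,1,0,-4,-40,0,1,0,-4,-30,0]

```text
time_s: 6.4
tool_pos: [0.4907, -0.4532, 0.7045]
tool_rot: [-178.2, 0.3, 39.0]
force: [0.4, 0.4, 0.6]
grip_width: 0.087
grasp_force: 0.0
```

```bash
python3 -c "
from h import *
state()"
```

```text
6.4 p [ 0.4907 -0.4532  0.7045] rpy [-178.24    0.28   39.02] q [ 35.7  27.   10.3  37.5  -5.2 117.6  -8.3] z [-0.023  0.021 -1.   ] F [0.4 0.4 0.6] w 0.08697319309000624
```

One more small push.

Emit:
step_arm:
  steps: [1,0,0,-30,0,1,0,0,0,0]

```text
time_s: 6.65
tool_pos: [0.483, -0.4463, 0.7198]
tool_rot: [-179.6, 0.1, 39.0]
force: [-1.0, 0.2, 0.4]
grip_width: 0.0869
grasp_force: 0.0
```

```bash
python3 -c "
from h import *
state()"
```

```text
6.65 p [ 0.483  -0.4463  0.7198] rpy [-1.7956e+02  7.0000e-02  3.9000e+01] q [ 35.4  25.7  10.6  37.4  -5.1 117.6  -8.3] z [-0.006  0.005 -1.   ] F [-1.   0.2  0.4] w 0.08687470715151374
```

Emit:
step_arm:
  steps: [1,0,0,50,10,1,0,0,55,10,1,0,0,55,10,1,0,0,55,10]

```text
time_s: 7.15
tool_pos: [0.4821, -0.4453, 0.4993]
tool_rot: [-179.5, 0.6, -1.3]
force: [0.7, 0.3, 0.0]
grip_width: 0.087
grasp_force: 0.0
```

```bash
python3 -c "
from h import *
state([.55,.14,.42])"
```

```text
7.15 p [ 0.4821 -0.4453  0.4993] rpy [-179.51    0.57   -1.33] q [ 29.3  18.2  14.9  73.4  -4.6  89.8 -47.7] z [-0.01   0.009 -1.   ] F [0.7 0.3 0. ] w 0.08696114541075067
tool delta mm [  55.2 -586.    83.8] len 595.0
```

Emit:
step_arm:
  steps: [1,5,-49,7,0,1,5,-49,7,0,1,5,-49,7,0,1,5,-49,7,0,1,5,-49,7,0,1,5,-49,7,0,1,5,-49,7,0,1,5,-49,7,0,1,5,-49,7,0,1,5,-49,7,0,1,5,-49,7,0,1,0,-47,7,0]

```text
time_s: 8.65
tool_pos: [0.5468, 0.1417, 0.4208]
tool_rot: [-179.6, 0.6, -1.0]
force: [1.4, 0.4, 0.2]
grip_width: 0.0868
grasp_force: 0.0
```

```bash
python3 - <<'E'
from h import *
import pickle
c=shot('wrist','pics/w2.png');pickle.dump(c,open('w2.pkl','wb'))
state([.584,.211,.36])
print(ray(c,256,192)); print(proj(c,np.array([.584,.211,.157])),proj(c,np.array([.591,.062,.121])))
E
```

```text
8.7 p [0.5452 0.1495 0.4198] rpy [-179.29    0.72   -0.45] q [  -7.5    8.4  -11.3   93.7    0.8   78.5 -109.3] z [-0.012  0.012 -1.   ] F [-1.7  5.   1. ] w 0.08681276871305059
tool delta mm [ 39.  -61.1  60. ] len 94.0
(array([0.61475308, 0.13948487, 0.40006276]), array([-2.60225558e-01,  3.86679958e-04, -9.65547777e-01]))
[165.81254176 151.3337883 ] [341.33082754 135.46527533]
```

View pics/w2.png

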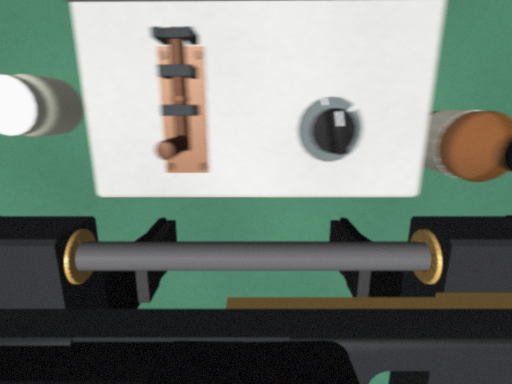

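Wrist view: the handle top is at (167,150), where the prediction was (166,151). The knob bar is centred at ~(340,131), prediction (341,135). The estimates hold, so I'll descend on the handle.

Emit:
step_arm:
  steps: [1,20,-32,20,0,1,20,-31,20,0,1,0,0,20,0,1,0,0,0,0,1,0,0,0,0]

```text
time_s: 9.32
tool_pos: [0.5874, 0.2016, 0.3631]
tool_rot: [-179.6, 0.5, -1.1]
force: [0.9, -0.1, 0.8]
grip_width: 0.087
grasp_force: 0.0
```

```bash
python3 - <<'E'
from h import *
c=shot('wrist','pics/w3.png')
state([.586,.209,.299]);print(proj(c,np.array([.584,.211,.157])))
E
```

```text
9.375 p [0.5875 0.2017 0.3637] rpy [-179.58    0.4    -1.1 ] q [ -11.    16.7  -12.4   90.3    3.1   73.6 -114.9] z [-0.007  0.007 -1.   ] F [-0.7 -0.1  0.2] w 0.08661489078094298
tool delta mm [-1.2 -6.8 64.7] len 65.0
[238.61979848 225.00105928]
```

View pics/w3.png

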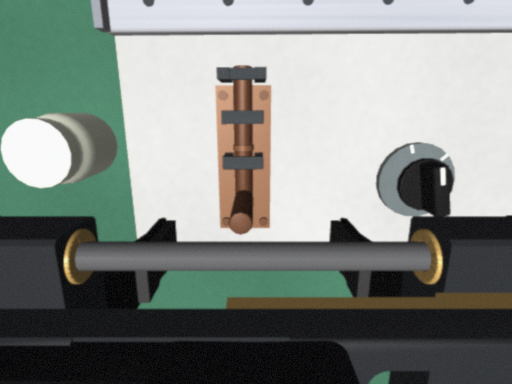

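The handle top is at (240.5,224), within 1–2 mm of the prediction. I'll go down and grip.

Emit:
step_arm:
  steps: [1,-1,-6,22,0,1,0,0,22,0,1,0,0,20,0,1,0,0,0,0,0,0,0,0,0,0,0,0,0,0,0,0,0,0,0,0,0,0,0,0,0,0,0,0,0]
  grip_force: 50

```text
time_s: 10.5
tool_pos: [0.5858, 0.2094, 0.2989]
tool_rot: [-179.6, 0.5, -1.0]
force: [-0.8, 0.0, -0.2]
grip_width: 0.0449
grasp_force: 0.0
```

```bash
python3 -c "
from h import *
state()"
```

```text
10.5 p [0.5858 0.2094 0.2989] rpy [-179.57    0.47   -0.99] q [ -11.7   19.7  -12.5   94.2    3.9   66.8 -116.1] z [-0.008  0.008 -1.   ] F [-0.8  0.  -0.2] w 0.04491417768569896
```

Emit:
step_arm:
  steps: [0,0,0,0,0,0,0,0,0,0,0,0,0,0,0,0,0,0,0,0,0,0,0,0,0]

```text
time_s: 11.12
tool_pos: [0.5858, 0.2098, 0.2988]
tool_rot: [-179.5, 0.5, -1.0]
force: [0.0, 2.8, -0.5]
grip_width: 0.0147
grasp_force: 50.0
```

Gripped. Next, the first pull.

Emit:
step_arm:
  steps: [0,-4,0,0,0,0,-4,0,0,0,0,0,0,0,0,0,0,0,0,0]

```text
time_s: 11.62
tool_pos: [0.5791, 0.2097, 0.2988]
tool_rot: [-179.5, 0.2, -1.0]
force: [7.1, 3.8, -5.9]
grip_width: 0.0149
grasp_force: 50.0
```

Emit:
step_arm:
  steps: [0,6,0,0,0,0,5,0,0,0,0,5,0,0,0,0,0,0,0,0,0,0,0,0,0]

```text
time_s: 12.25
tool_pos: [0.5924, 0.2099, 0.2987]
tool_rot: [-179.6, 0.7, -0.9]
force: [-6.2, 1.3, 2.7]
grip_width: 0.0151
grasp_force: 50.0
```

Emit:
step_arm:
  steps: [0,3,0,0,0,0,0,0,0,0,0,-7,0,0,0,0,-7,0,0,0,0,-6,0,0,0,0,0,0,0,0,0,0,0,0,0]

```text
time_s: 13.12
tool_pos: [0.5779, 0.2097, 0.2988]
tool_rot: [-179.5, 0.3, -1.0]
force: [4.8, 2.6, -4.4]
grip_width: 0.0149
grasp_force: 50.0
```

Emit:
step_arm:
  steps: [0,7,0,0,0,0,7,0,0,0,0,6,0,0,0,0,0,0,0,0,0,0,0,0,0]

```text
time_s: 13.75
tool_pos: [0.5936, 0.2101, 0.2987]
tool_rot: [-179.7, 1.1, -0.9]
force: [-13.9, 0.7, 9.2]
grip_width: 0.0149
grasp_force: 50.0
```

Emit:
step_arm:
  steps: [0,-8,0,0,0,0,-8,0,0,0,0,-7,0,0,0,0,0,0,0,0,0,0,0,0,0]

```text
time_s: 14.38
tool_pos: [0.5764, 0.2096, 0.2988]
tool_rot: [-179.4, 0.0, -1.0]
force: [11.3, 5.4, -8.9]
grip_width: 0.0148
grasp_force: 50.0
```

Emit:
step_arm:
  steps: [0,-4,0,0,0,0,0,0,0,0]

```text
time_s: 14.62
tool_pos: [0.5747, 0.2093, 0.2988]
tool_rot: [-179.3, -0.4, -1.1]
force: [21.8, 6.4, -17.0]
grip_width: 0.0149
grasp_force: 50.0
```

At the hard stop (22 N), still seized. Full strokes now.

Emit:
step_arm:
  steps: [0,9,0,0,0,0,9,0,0,0,0,9,0,0,0,0,0,0,0,0,0,-9,0,0,0,0,-9,0,0,0,0,-9,0,0,0,0,0,0,0,0]

```text
time_s: 15.62
tool_pos: [0.5744, 0.2093, 0.2989]
tool_rot: [-179.3, -0.5, -1.1]
force: [21.3, 7.7, -16.0]
grip_width: 0.0145
grasp_force: 50.0
```

Emit:
step_arm:
  steps: [0,9,0,0,0,0,9,0,0,0,0,9,0,0,0,0,0,0,0,0,0,-9,0,0,0,0,-9,0,0,0,0,-9,0,0,0,0,0,0,0,0]

```text
time_s: 16.62
tool_pos: [0.5706, 0.2098, 0.2988]
tool_rot: [-179.5, 0.2, -1.0]
force: [4.3, 5.3, -5.0]
grip_width: 0.0145
grasp_force: 50.0
```

It runs now. I'll draw it fully out.

Emit:
step_arm:
  steps: [0,-6,0,0,0,0,-6,0,0,0,0,-6,0,0,0,0,-6,0,0,0,0,-6,0,0,0,0,-5,0,0,0,0,-3,0,0,0,0,0,0,0,0]

```text
time_s: 17.62
tool_pos: [0.5337, 0.2102, 0.2988]
tool_rot: [-179.4, 0.1, -1.0]
force: [10.5, 5.6, -9.6]
grip_width: 0.015
grasp_force: 50.0
```

Emit:
step_arm:
  steps: [0,-4,0,0,0,0,0,0,0,0,0,0,0,0,0]

```text
time_s: 18.0
tool_pos: [0.5323, 0.2099, 0.2989]
tool_rot: [-179.3, -0.4, -1.1]
force: [20.5, 7.0, -18.0]
grip_width: 0.015
grasp_force: 50.0
```

Emit:
step_arm:
  steps: [0,4,0,0,0,0.5,0,0,0,0,0.6,0,0,0,0,0.6,0,0,0,0,0.6,0,0,-40,0,0.6,0,0,-50,0,0.6,5,30,0,-10,0.6,0,0,0,-10,0.6,0,0,0,-10]

```text
time_s: 19.12
tool_pos: [0.537, 0.1788, 0.3893]
tool_rot: [-179.4, 0.2, 29.3]
force: [-2.1, -0.8, 0.2]
grip_width: 0.0525
grasp_force: 0.0
```

```bash
python3 -c "
from h import *
state([.57,.07,.39])"
```

```text
19.125 p [0.537  0.1788 0.3893] rpy [-179.42    0.19   29.26] q [ -7.7   9.5 -14.8  96.1   1.9  75.  -83.5] z [-0.008  0.007 -1.   ] F [-2.1 -0.8  0.2] w 0.05245425923809789
tool delta mm [-24.4 111.   -1.8] len 114.0
```

Emit:
step_arm:
  steps: [0.6,-8,37,0,0,0.6,-8,37,0,0,0.6,-8,37,0,0,0.6,0,0,0,-10,0.6,0,0,0,-10,0.6,0,0,0,-10,0.6,0,0,0,-10,0.6,0,0,0,-10,0.6,0,0,0,-10,0.6,0,0,0,-10,0.6,0,0,0,-10,0.6,0,0,0,-10]

```text
time_s: 20.62
tool_pos: [0.5697, 0.0706, 0.388]
tool_rot: [-179.8, -0.6, 119.3]
force: [0.2, -0.1, 0.4]
grip_width: 0.0523
grasp_force: 0.0
```

Emit:
step_arm:
  steps: [0.6,0,0,0,-10,0.6,0,0,0,-10,0.6,0,0,0,-10,0.6,0,0,0,-10,0.6,0,0,0,-10,0.6,0,0,0,-10,0.6,0,0,0,-10,0.6,0,0,0,0,0.6,0,0,0,0]

```text
time_s: 21.75
tool_pos: [0.5698, 0.0707, 0.3879]
tool_rot: [179.5, -0.4, -171.2]
force: [0.0, -0.7, 0.4]
grip_width: 0.0522
grasp_force: 0.0
```

```bash
python3 - <<'E'
from h import *
import pickle
c=shot('wrist','pics/w4.png');pickle.dump(c,open('w4.pkl','wb'))
t=shot('top');pickle.dump(t,open('t4.pkl','wb'))
state([.591,.062,.36]);print(proj(c,np.array([.591,.062,.121])),proj(c,np.array([.591,.062,.083])))
E
```

```text
21.85 p [0.5698 0.0708 0.3879] rpy [ 179.51   -0.4  -171.1 ] q [ 11.5  11.3 -23.9  94.7   4.2  75.3  85.8] z [-0.008  0.007 -1.   ] F [-0.3  0.6  0.3] w 0.05193965812260809
tool delta mm [-19.7 -12.2  27.6] len 36.0
[237.71210787 220.34489399] [239.24222531 207.33011706]
```

View pics/w4.png

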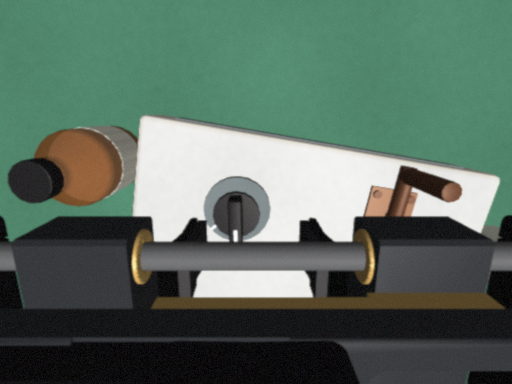

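The knob base is centred at (237,208), where the prediction was (239,207). The bar runs (236,196)–(237,241), parallel to the pads. Descending.

Emit:
step_arm:
  steps: [0.6,-10,-7,10,0,0.6,-10,-7,20,0,0.6,0,0,25,0,0.6,0,0,25,0,0.6,0,0,15,0,0.6,0,0,9,0,0.6,0,0,0,0]

```text
time_s: 22.72
tool_pos: [0.591, 0.0608, 0.283]
tool_rot: [179.5, -0.4, -171.0]
force: [-0.2, 0.4, -0.3]
grip_width: 0.0523
grasp_force: 0.0
```

```bash
python3 - <<'E'
from h import *
import pickle
state([.592,.060,.283])
E
```

```text
22.725 p [0.591  0.0608 0.283 ] rpy [ 179.49   -0.45 -171.01] q [ 11.   18.5 -22.9  98.8   7.3  64.7  85. ] z [-0.009  0.008 -1.   ] F [-0.2  0.4 -0.3] w 0.05232239646830662
tool delta mm [-0.8 -1.  -0. ] len 1.0
```

Emit:
step_arm:
  steps: [0,-1,-1,0,0,0,0,0,0,0,0,0,0,0,0,0,0,0,0,0,0,0,0,0,0,0,0,0,0,0,0,0,0,0,0,0,0,0,0,0]
  grip_force: 30

```text
time_s: 23.72
tool_pos: [0.5922, 0.0596, 0.2837]
tool_rot: [179.5, -0.4, -171.0]
force: [-0.6, -2.9, 0.9]
grip_width: 0.0113
grasp_force: 30.0
```

Emit:
step_arm:
  steps: [0,0,0,4,0,0,0,0,4,0,0,0,0,3,0,0,0,0,0,0]

```text
time_s: 24.22
tool_pos: [0.5923, 0.0598, 0.2755]
tool_rot: [179.6, -0.4, -171.0]
force: [-7.6, -3.7, 18.3]
grip_width: 0.0119
grasp_force: 30.0
```

Emit:
step_arm:
  steps: [0,0,0,0,8,0,0,0,0,8,0,0,0,0,8,0,0,0,0,8,0,0,0,0,8,0,0,0,0,8,0,0,0,0,0]

```text
time_s: 25.1
tool_pos: [0.5925, 0.0613, 0.2756]
tool_rot: [179.8, -0.6, 141.0]
force: [-5.4, -1.8, 16.7]
grip_width: 0.0117
grasp_force: 30.0
```

```bash
python3 - <<'E'
from h import *
o=state();print(o['wrist_torque'])
E
```

```text
25.1 p [0.5925 0.0613 0.2756] rpy [179.81  -0.55 140.97] q [  5.   18.2 -15.8  99.3   4.8  63.5  38.8] z [-0.005  0.009 -1.   ] F [-5.4 -1.8 16.7] w 0.011702380778068526
[-0.36718441  0.96842548  0.00713582]
```

Emit:
step_arm:
  steps: [0,0,0,0,5,0,0,0,0,4,0,0,0,0,0]

```text
time_s: 25.48
tool_pos: [0.5926, 0.0616, 0.2755]
tool_rot: [179.9, -0.5, 132.1]
force: [-3.9, -1.1, 15.7]
grip_width: 0.0115
grasp_force: 30.5
```

```bash
python3 - <<'E'
from h import *
o=state();print(o['wrist_torque'])
E
```

```text
25.475 p [0.5926 0.0616 0.2755] rpy [179.88  -0.55 132.12] q [  3.9  18.1 -14.5  99.3   4.4  63.4  30.3] z [-0.005  0.008 -1.   ] F [-3.9 -1.1 15.7] w 0.01147280017537797
[-0.3252596   0.80592981  0.65502721]
```

At the end stop (wrist torque 0.65 N m). Ease off, raise, release, lift.

Emit:
step_arm:
  steps: [0,0,0,0,-1,0,0,0,-4,0,0,0,0,-4,0,0,0,0,-2,0,0,0,0,0,0,0.6,0,0,0,0,0.6,0,0,0,0,0.6,0,0,0,0,0.6,0,0,-40,0,0.6,0,0,-50,0,0.6,0,0,-30,0,0.6,0,0,0,0]

```text
time_s: 26.98
tool_pos: [0.5937, 0.0592, 0.405]
tool_rot: [179.8, -0.5, 133.0]
force: [-0.1, -0.7, -0.6]
grip_width: 0.0517
grasp_force: 0.0
```

```bash
python3 - <<'E'
from h import *
state()
c=shot('wrist');s=shot('scene')
k=np.hstack([cv2.resize(c['image'],(400,300)),cv2.resize(s['image'][160:265,215:355],(400,300))])
cv2.imwrite('pics/end.png',k[:,:,::-1])
E
```

```text
26.975 p [0.5937 0.0592 0.405 ] rpy [179.84  -0.48 132.97] q [  4.6  12.6 -14.8  90.6   2.8  77.3  32.5] z [-0.004  0.008 -1.   ] F [-0.1 -0.7 -0.6] w 0.051748474457155115
```

View pics/end.png

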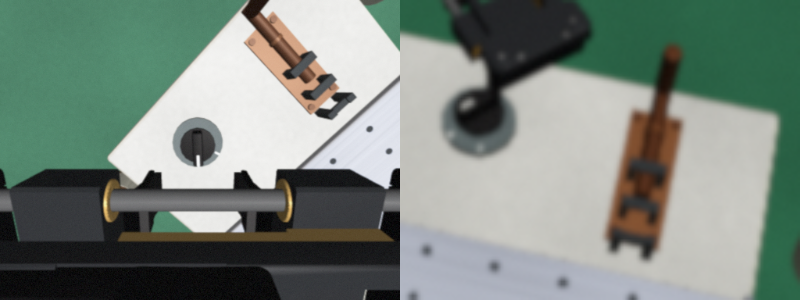

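The left view shows the pointer at (198,160) with the first mark at (220,153), so it has turned to the second position and stands up. The bolt is drawn out of the keeper and the gripper is clear. Handing in.

```bash
python3 -c "
from cell import env
print(env.sign_off())"
```

```text
the job is handed in; nothing more can be done
None
```

The bolt was worked free and drawn out to its stop, the knob was turned to its second position and is back up, and the bottle and jar were left alone; the job is handed in at about 27 s, but sign-off returned no verdict.

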